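# Fit the tube head on the bench mixer and lock it with its spring clip

## Task

Fit the six-place tube head onto the bench mixer's spindle, right down on its shoulder, and lock it there: push the spring clip sideways, open mouth first, into the groove that shows just above the hub until it snaps fully home. The spindle sits in a soft rubber mount and gives way as you push, so go by feel: keep pushing until the clip snaps over, ease off at once when it does, never strain the mount, and leave the bottle, the canister and the dish where they stand.

Things in the scene. Friction and masses are not known exactly. Their poses are not given: they have to be found in the camera images.
- mixer: Bench mixer: round white housing, 132 mm across, 60 mm high, fixed to the bench; origin at the centre of its underside. An upright steel spindle rises from the black rubber boot on top. It stays upright but yields sideways on a rubber mount, alike in all directions, about 1 N for each mm, and springs back; beyond 18 mm (18 N) the mount is damaged.
- shoulder (a point): Centre of the spindle's flat round shoulder, 36 mm across, 72 mm above the bench, on which the head's hub must rest. z up. Above it the shaft is 16 mm thick for 43.5 mm, then come the groove, a flange and a tapered tip that ends 135 mm above the bench. Moves with the spindle.
- groove (a point): Middle of the spindle's groove, on its axis, 47.5 mm above shoulder; z up. The groove is 12 mm thick; over it is a flange 16 mm thick, 6 mm high. With the head seated, its hub's top face is 3.5 mm under this point and the gap from hub to flange is 7 mm high. Moves with the spindle.
- head_mid (a point): Centre of the loose white tube head, on its hub's axis, 25 mm above its underside; z up, any yaw will do. 109 mm across, 50 mm high, about 0.22 kg: a plain round hub, 48 mm thick, and six open cups on arms around it. The cups' rims are 22 mm above the underside, so the hub's upper 28 mm stand free to be gripped. The through bore is 18.6 mm wide; its lower end, 6 mm above the underside, rests on the shoulder.
- hub_top (a point): Centre of the hub's flat top face, on the axis, 25 mm above head_mid. When seated it is 44 mm above shoulder and 3.5 mm under groove.
- clip_tab (a point): Centre of the upright white finger tab of the loose spring clip (50 mm long, 84 g), 17 mm above the clip's underside. x points from the tab to the clip's open mouth, z up. The tab is 20 mm long (x), 10 mm thick (y; grip it across this) and rises to 34 mm above the underside; its foot, 6 mm high, is 26 mm long and 18 mm wide.
- clip_ring (a point): Centre of the clip's ring, 28 mm from clip_tab along x, 2.2 mm above the underside; same axes. Two sprung steel wire jaws, 4.4 mm thick, form a ring 12.6 mm wide inside, open to +x; the wire tips end 12 mm ahead of this point. Home means this point on the spindle's axis at the groove. The clip may be pushed on from any side.
- clip_lips (a point): Middle of the clip's mouth, 7 mm ahead of clip_ring: 8.8 mm wide between the lips, flaring to 14 mm at the tips. The lips meet the groove with clip_ring 12 mm short of it; spreading them takes 10 to 13 N (more if the clip is pressed down on the hub), so the spindle first yields 10 to 13 mm. At the snap the push drops to about half or less within a few mm.
- oil: Small brown dropper bottle with a black cap, 26 mm wide, 64 mm high; origin at the centre of its underside. A bystander.
- case: Small ivory canister with a black screw cap, 35 mm wide, 58 mm high; origin at the centre of its underside. A bystander.
- dish: Lidded round petri dish, 60 mm wide, 13 mm high; origin at the centre of its underside. A bystander.
Not all that is in view belongs to the job. What is shaped like the part that bears clip_tab but orange is not meant. What is shaped like the mixer but blue is not meant.

How it is judged:
By the outcome, as a careful person would: the job done as asked, in the order asked, and still so for the second after the job is handed in, with the robot touching nothing.
It also fails if it takes over 69 s, if anything falls off the work surface, if the arm or the gripper's body presses on something with over 40 N, if the wrist force passes 120 N, or if a joint passes its speed limit or range.

## Robot

A 6-joint arm with a two-finger parallel gripper is mounted at the origin on a cart in front of the work surface, level with it; the furniture and walls round the work are solid. World frame = base frame: x ahead of the robot, y to its left, z up, the work surface at z = 0. Lengths are in mm, angles in rad, forces in N, time in s.
With the tool pointing down it reaches from about 400 to 925 mm from the base axis. Payload 12.5 kg.
Tool frame: the origin (TCP) lies between the finger pads; the fingertips stand 25 mm ahead of it and the grasp point (between the pads) lies 6 mm ahead of it; z points along the fingers, y is the line along which they close (so a half turn about z gives the same grasp; the last joint's range is limited). The gripper opens to 95 mm and grips with 3 to 60 N. Pads are 20 mm wide; open, the fingers measure 119 mm over their backs; the gripper's body (75 mm by 180 mm) begins 59 mm behind the grasp point.
Start: joints at [1.216, 0.491, 1.559, -0, 1.092, -0.106], TCP at [153.882, 605.776, 239.661] pointing down, gripper open.
Joint ranges: [-3.1, 3.1], [-0.84, 2.19], [0.05, 2.79], [-1.13, 4.28], [0.06, 2.93], [-2.69, 2.69]. Speed limits (rad/s): [2.22, 2.22, 2.79, 3.14, 3.14, 3.14].

## Interface

Orientations are given as [roll, pitch, yaw] about the fixed x, y, z axes, in that order (R = Rz(yaw) Ry(pitch) Rx(roll)).
In Python, from cell import state, read_camera, job_done, cut_out gives the robot as it stands. The module is installed in compiled form; this text tells all that it offers.
- The arm moves only by the tool jog_arm, never from a script. Its argument "motion" is a list of rows, each a list of 2 entries, a list of its own where there are three numbers: the shift along the tool's x, y, z in mm, then the turn about the tool's z in rad. A call has 1 to 5 rows; each row is the pose to reach, as a shift and turn from the pose commanded when the call began, along the tool's axes at that moment; what a row does not reach only later rows make up. A row lasts 1/10 s, in which the tool goes at most 50 mm and 8.59 degrees, less where a joint would pass 70% of its speed; a pose out of reach is approached as far as the arm can. A call with a gripper value outside its range is refused whole. "grip" is the closure, from 0 (fully open) to 1 (shut), set as the call begins (left out, the last holds). The fingers move at their own pace and stop on an object; the grip force is fixed at half the most. Time passes only in rows, so rows that repeat a pose let the fingers close. It gives the time, the measured TCP pose, the force, the opening and the grip force at its end, in the units of the state.
- state(): the state, without advancing time (a new reading comes with each control period).
- read_camera(name): name is "scene" or "top" or "wrist"; returns a dict with "img" (480x640x3 uint8, blue, green, red), "vertical_fov" (degrees; the focal length in pixels is half the picture's height over the tangent of half this angle, whatever the lens; pixels are square), "cx", "cy" (the principal point, pixels), "extrinsics" (4x4, takes a point from camera to world coordinates). Camera axes: x right, y up, looking along -z (the intrinsics and any distortion apply to the point x, -y, -z); pixel columns grow to the right and rows downward; lengths in mm; the calibration is good to about 2 mm. The wrist camera is an equidistant fisheye: a pixel r from the principal point sees the ray r / f radians off the axis. A picture is of the moment at which its call begins. There is no depth.
- job_done(): hands the job in; it is judged then, once.
Trained networks look in a picture, given as the dict that the camera call returned (one of the last four; its "shot" number tells which), for a name from the list of things; names that differ only in an ending like _2 or _b are one class to them, and where a whole thing is asked for, a point or a joint stands for the part that bears it (a point fixed in the world has none). Each returns a list of dicts, best first, with "p" (0 to 1); they miss things now and then, are a little off and sometimes report something else, mostly with a low value. They report only what shows in the picture. A call takes as long as a camera call. They do not tell look-alikes from the thing itself.
- cut_out(name, picture): "region" (480x640 bool, what is visible of it) and "box" ([left, top, right, bottom] in pixels, round what is visible of it).
The state is a dict: "t": time; "joints": joint angles; "qvel": joint speeds; "tau": joint torques, N m; "eef_pos": TCP position; "tcp_rot": TCP orientation; "ft_force": force on the tool from outside, world axes, zero at the start; "moment": the same for the moment, N m; "opening": opening from 0.0 (shut) to 1.0 (fully open); "grip_force": force on a finger pad.
Only numpy, scipy, OpenCV 4.12 (cv2) and the standard library are available. Lean on these libraries where they do the work, as an engineer would, in place of code of your own. Each camera call takes 0.05 s, during which the arm holds its last target. There are 200 camera calls.

## Working session

There is one attempt and no reset: what is moved stays moved. The work goes in short steps, Python scripts to look and compute and a tool call to move; the robot and the scene stay as the last step left them, time stands still between calls to the robot, and variables do not carry over. Pictures are saved under pics/ and viewed, at most 10 in all, crops included, and the job is handed in when it is done.

Besides the shell and the picture viewer there is one more tool, called after ">>>" as a command line: name --argument value ..., lists and objects as JSON in quotes. jog_arm: Moves the arm, as the interface text tells. Its arguments: {"type":"object","properties":{"motion":{"type":"array"},"grip":{"type":"number"}},"required":["motion"]}

```bash
mkdir -p pics; cat > h.py <<'E'
import numpy as np, cv2
from cell import *
def ray(c,u,v):
    f=240/np.tan(np.radians(c["vertical_fov"])/2); x=(u-c["cx"])/f; y=(v-c["cy"])/f
    d=np.array([x,-y,-1.])
    if c.get("fish"):
        r=np.hypot(x,y); s=np.sin(r)/max(r,1e-9); d=np.array([x*s,-y*s,-np.cos(r)])
    E=np.array(c["extrinsics"]); d=E[:3,:3]@d; return E[:3,3],d
def onz(c,u,v,z):
    o,d=ray(c,u,v); return o+d*(z-o[2])/d[2]
def cam(n):
    c=read_camera(n); c["fish"]=n=="wrist"; return c
def proj(c,p):
    E=np.array(c["extrinsics"]); q=E[:3,:3].T@(np.array(p)-E[:3,3]); f=240/np.tan(np.radians(c["vertical_fov"])/2)
    x,y,z=q[0],-q[1],-q[2]
    if c.get("fish"):
        r=np.hypot(x,y); k=np.arctan2(r,z)/max(r,1e-9); return c["cx"]+f*x*k,c["cy"]+f*y*k
    return c["cx"]+f*x/z,c["cy"]+f*y/z
E
python3 - <<'E'
from h import *
s=state(); print(s)
ims=[]
for n in ["top","scene"]:
    c=cam(n); cv2.imwrite(f"pics/{n}0.png",c["img"]); print(n,c["vertical_fov"],c["cx"],c["cy"],np.round(c["extrinsics"],3).tolist())
    for k in ["mixer","head_mid","clip_tab","oil","case","dish"]:
        for r in cut_out(k,c)[:3]: 
            v,u=np.nonzero(r["region"]); print(k,round(r["p"],2),r["box"],u.mean().round(1),v.mean().round(1),np.round(onz(c,u.mean(),v.mean(),0)[:2]))
E
```

```text
{'t': 0.0, 'joints': array([ 1.21634889e+00,  4.91559524e-01,  1.55944736e+00, -1.11501806e-05,
        1.09168292e+00, -1.05564448e-01]), 'qvel': array([-0.00020106,  0.00100963, -0.00048556, -0.00072376, -0.00050815,
        0.00067843]), 'tau': array([ 1.98223306e-04, -6.12614179e+01, -2.58194858e+01,  6.93107676e-02,
        4.80121456e-02, -3.44062119e-05]), 'eef_pos': array([153.83600209, 605.5537273 , 239.06247163]), 'tcp_rot': array([-3.14050057e+00, -1.05771216e-04,  2.89271475e+00]), 'ft_force': array([0.37909934, 0.42418159, 0.20714223]), 'moment': array([-0.00067399, -0.04750718,  0.01116031]), 'grip_force': 0.0, 'opening': 1.00052955879945}
top 50.178535776200235 312.1378587276665 243.0923580398541 [[0.072, 0.969, -0.235, 311.466], [-0.997, 0.071, -0.013, -7.607], [0.004, 0.235, 0.972, 1046.744], [0.0, 0.0, 0.0, 1.0]]
mixer 0.79 [354.7, 274.8, 420.5, 345.6] 387.1 308.0 [ 440. -156.]
mixer 0.69 [263.8, 210.1, 328.8, 281.2] 295.8 243.6 [561.  41.]
head_mid 0.8 [134.1, 263.1, 192.2, 314.1] 162.2 287.1 [449. 307.]
head_mid 0.72 [224.8, 185.1, 247.0, 206.7] 233.9 194.0 [661. 
[... 343 characters left out ...]
85862614897731 316.86806301145583 235.76796647286122 [[0.66, 0.315, -0.682, -175.177], [-0.752, 0.272, -0.601, -610.41], [-0.004, 0.909, 0.416, 518.789], [0.0, 0.0, 0.0, 1.0]]
mixer 0.87 [320.1, 256.8, 393.1, 354.6] 356.1 314.5 [ 471. -132.]
mixer 0.85 [283.8, 204.7, 345.6, 281.5] 315.1 253.2 [605.  81.]
head_mid 0.56 [165.7, 227.2, 215.8, 260.6] 190.5 241.5 [465. 333.]
clip_tab 0.82 [424.5, 300.9, 434.6, 325.4] 432.2 314.0 [ 560. -231.]
clip_tab 0.55 [429.9, 336.9, 457.6, 360.4] 437.7 347.9 [ 479. -288.]
oil 0.56 [439.9, 254.8, 455.2, 289.4] 445.7 272.7 [ 710. -174.]
case 0.61 [288.8, 209.8, 304.5, 233.0] 296.1 221.2 [706. 233.]
dish 0.83 [241.9, 300.2, 281.7, 319.9] 261.5 310.7 [371.   2.]
```

View pics/top0.png

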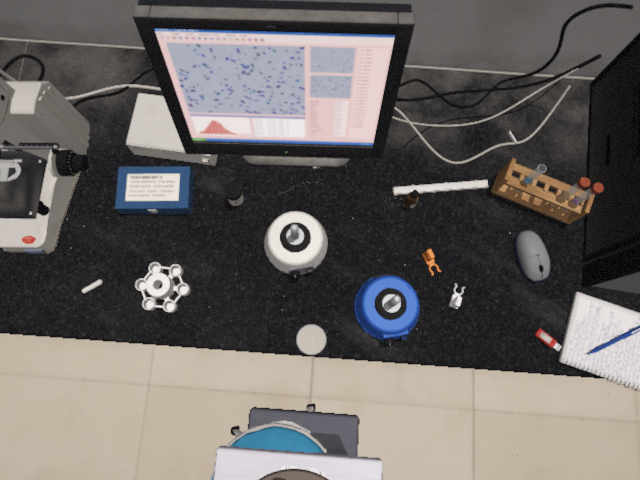

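View pics/scene0.png

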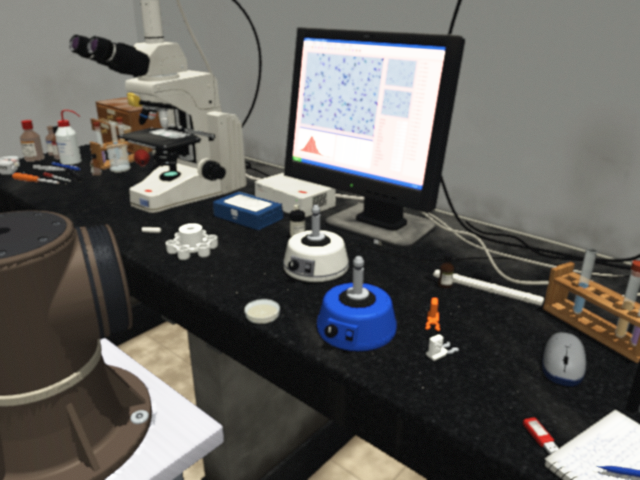

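The white mixer is at about (295,243) in the top view, the head at (162,287), and the white clip at (457,297) with its prongs pointing up in the image. The blue mixer (387,308) and orange clip (430,262) are the decoys. I'll move over the head next.

>>> jog_arm --motion '[[[-40,-25,0],0],[[-80,-50,0],0],[[-120,-75,0],0],[[-160,-100,0],0],[[-200,-125,0],0]]' --grip 0

```text
t: 1.2
eef_pos: [317.9, 433.9, 239.8]
tcp_rot: [3.141, 0.0, 2.893]
ft_force: [1.4, 0.2, -0.3]
opening: 1.002
grip_force: 0.0
```

>>> jog_arm --motion '[[[-40,-25,0],0],[[-80,-50,0],0],[[-120,-75,0],0],[[-156,-101,0],0],[[-156,-101,0],0]]'

```text
t: 1.7
eef_pos: [446.1, 295.8, 239.6]
tcp_rot: [-3.142, 0.001, 2.888]
ft_force: [-0.1, 0.9, 0.8]
opening: 1.0
grip_force: 0.0
```

```bash
python3 - <<'E'
from h import *
s=state(); print(s["t"],s["eef_pos"],s["tcp_rot"],s["joints"])
c=cam("wrist"); cv2.imwrite("pics/w1.png",c["img"]); print(c["vertical_fov"],c["cx"],c["cy"],np.round(c["extrinsics"],3).tolist())
for k in ["head_mid","mixer"]:
    for r in cut_out(k,c)[:2]:
        v,u=np.nonzero(r["region"]); print(k,r["p"],r["box"],u.mean(),v.mean(),onz(c,u.mean(),v.mean(),18))
E
```

```text
1.7 [446.10776012 295.79547394 239.64374145] [-3.14154171e+00  8.43556680e-04  2.88833012e+00] [ 4.62345357e-01  3.63669088e-01  1.77879443e+00 -7.04060094e-04
  9.98526041e-01 -8.54807314e-01]
65.70646984690485 321.60587232787367 232.94018428185112 [[0.251, -0.938, -0.238, 378.038], [0.968, 0.244, 0.062, 313.131], [-0.0, -0.246, 0.969, 385.316], [0.0, 0.0, 0.0, 1.0]]
head_mid 0.81 [275.6, 158.5, 383.9, 261.9] 328.2043248765537 209.4473012089222 [446.25247027 302.12148246  18.        ]
mixer 0.77 [0.5, 241.1, 43.1, 294.7] 18.206477732793523 268.432041642568 [ 411.91351528 -128.05868767   18.        ]
mixer 0.43 [148.6, 298.9, 195.5, 368.2] 178.82222222222222 340.26666666666665 [553.84399162  90.03841493  18.        ]
```

View pics/w1.png

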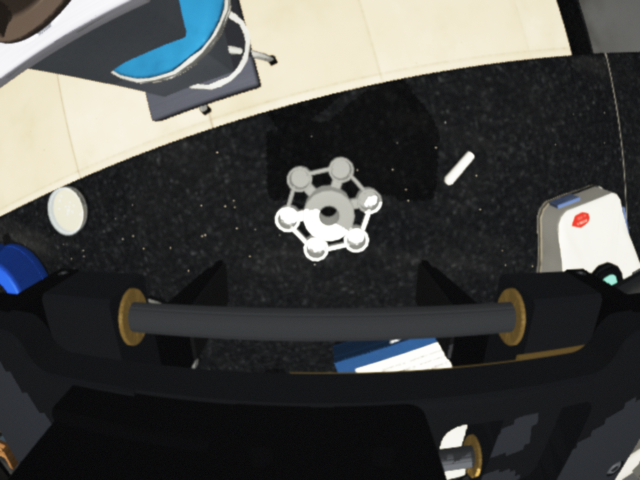

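The wrist view shows the head at about (328,209), inside the gripper's span. Next I'll fit the hub centre precisely from the cups.

```bash
python3 - <<'E'
from h import *
c=cam("wrist")
P=np.array([onz(c,u,v,22) for u,v in [(300,179),(341,169),(370,201),(356,239),(316,248),(288,217)]])
print(P.round(1), P.mean(0), np.linalg.norm(P-P.mean(0),axis=1))
r=cut_out("head_mid",c)[0]["region"]
# silhouette model: cups radius ~10.5 at R=44
s=state();p=s["eef_pos"];y=s["tcp_rot"][2];X=np.array([np.cos(y),np.sin(y)]);Y=np.array([np.sin(y),-np.cos(y)])
d=P.mean(0)[:2]-p[:2];print(d@X,d@Y)
print(proj(c,[*P.mean(0)[:2],50]),proj(c,[*P.mean(0)[:2],6]))
im=c["img"][140:280,260:400];cv2.imwrite("pics/w1c.png",cv2.resize(im,None,fx=4,fy=4,interpolation=cv2.INTER_CUBIC))
E
```

```text
[[405.9 286.3  22. ]
 [406.3 327.7  22. ]
 [444.1 348.1  22. ]
 [478.8 325.6  22. ]
 [477.9 283.9  22. ]
 [439.7 264.8  22. ]] [442.10558363 306.07630759  22.        ] [41.26041096 41.83356236 42.09006133 41.54667468 42.10679258 41.30944952]
1.9899669893479275 5.915964574747676
(np.float64(329.11226182690586), np.float64(214.7496796534383)) (np.float64(328.28178502389864), np.float64(206.38774052779786))
```

View pics/w1c.png

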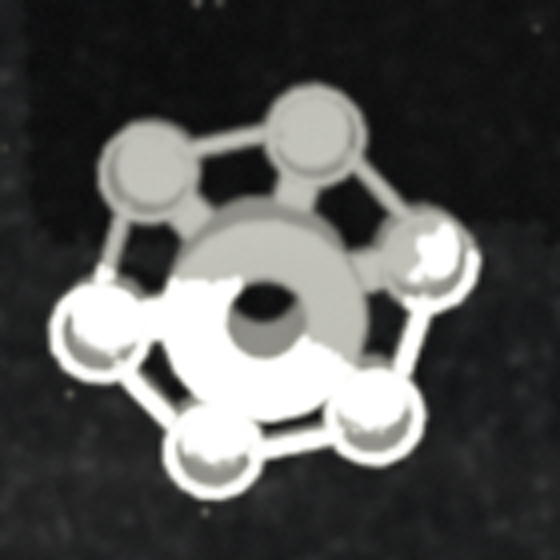

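```bash
python3 - <<'E'
from h import *
c=cam("wrist")
a=onz(c,326.4,219.7,50); P=np.array([onz(c,260+u/4,140+v/4,22) for u,v in [(150,168),(316,133),(430,250),(375,405),(212,450),(98,325)]]);b=P.mean(0)
s=state();p=s["eef_pos"];y=s["tcp_rot"][2];X=np.array([np.cos(y),np.sin(y)]);Y=np.array([np.sin(y),-np.cos(y)])
for q in (a,b):
  d=q[:2]-p[:2];print(q,d@X,d@Y,p)
for n in ["top","scene"]:
  c=cam(n);cv2.imwrite(f"pics/{n}1.png",c["img"])
E
```

```text
[445.50733043 303.24996997  50.        ] -2.06011552808339 3.908033554451747 [442.55358241 299.96482539 239.71459489]
[444.21634522 303.41429485  22.        ] -0.7681658734347363 3.7514718249517345 [442.55358241 299.96482539 239.71459489]
```

>>> jog_arm --motion '[[[-1.5,4,45],0],[[-1.5,4,90],0],[[-1.5,4,130],0],[[-1.5,4,165],0],[[-1.5,4,187],0]]'

```text
t: 2.6
eef_pos: [444.6, 302.8, 50.3]
tcp_rot: [-3.14, -0.002, 2.894]
ft_force: [1.5, 0.4, 0.3]
opening: 1.003
grip_force: 0.0
```

>>> jog_arm --motion '[[[0,0,0],0]]'

```text
t: 2.7
eef_pos: [444.3, 302.5, 50.2]
tcp_rot: [-3.139, -0.004, 2.894]
ft_force: [-0.2, 0.1, 0.1]
opening: 1.002
grip_force: 0.0
```

```bash
python3 - <<'E'
from h import *
s=state(); print(s["t"],s["eef_pos"],s["ft_force"])
c=cam("wrist"); cv2.imwrite("pics/w2.png",c["img"])
E
```

```text
2.7 [444.27784468 302.54636095  50.18822709] [-0.16385654  0.09289829  0.13966249]
```

View pics/w2.png

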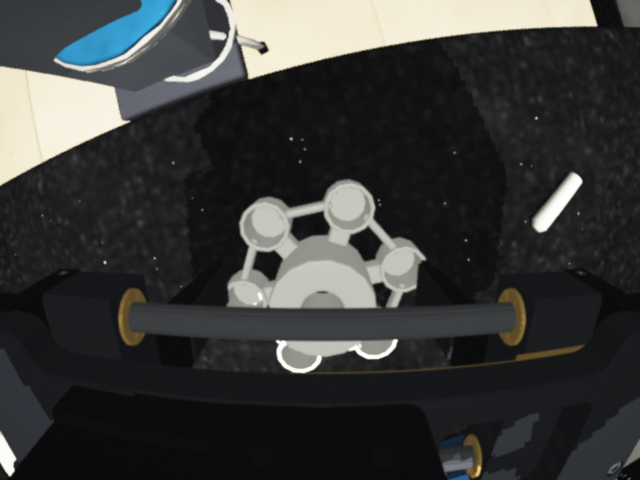

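The hub sits centred between the fingers at about (322,285), so I'll grip and lift.

>>> jog_arm --motion '[[[0,0,0],0],[[0,0,0],0],[[0,0,0],0],[[0,0,0],0],[[0,0,0],0]]' --grip 1

```text
t: 3.25
eef_pos: [445.9, 302.6, 53.1]
tcp_rot: [3.141, 0.001, 2.893]
ft_force: [-1.0, -0.1, -0.6]
opening: 0.638
grip_force: 0.0
```

>>> jog_arm --motion '[[[0,0,-30],0],[[0,0,-65],0],[[0,0,-105],0],[[0,0,-140],0],[[0,0,-160],0]]'

```text
t: 3.75
eef_pos: [446.1, 302.8, 215.6]
tcp_rot: [3.139, 0.003, 2.893]
ft_force: [1.6, -0.2, -0.4]
opening: 0.212
grip_force: 0.0
```

```bash
python3 - <<'E'
from h import *
s=state(); print(s["t"],s["eef_pos"],s["ft_force"],s["opening"],s["grip_force"])
c=cam("top"); cv2.imwrite("pics/t2.png",c["img"]); cv2.imwrite("pics/t2c.png",cv2.resize(c["img"][200:300,230:370],None,fx=5,fy=5,interpolation=cv2.INTER_CUBIC))
d=cam("scene");cv2.imwrite("pics/s2.png",d["img"])
a=cv2.resize(c["img"][195:295,240:340],(400,400),interpolation=cv2.INTER_CUBIC)
b=cv2.resize(d["img"][190:290,265:365],(400,400),interpolation=cv2.INTER_CUBIC)
cv2.imwrite("pics/m2.png",np.hstack([a,b]))
E
```

```text
3.75 [446.10277116 302.7703505  215.64720361] [ 1.63472246 -0.21327374 -0.44336629] 0.21240130253848738 0.0
```

View pics/m2.png

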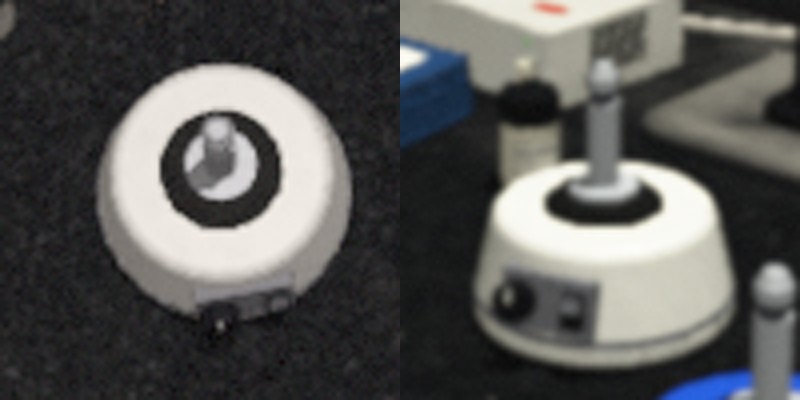

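I lifted before the fingers had closed, because they close slowly. I'll open, go back down, grip properly, and check the head as I go.

>>> jog_arm --motion '[[[0,0,0],0],[[0,0,0],0],[[0,0,0],0],[[0,0,0],0],[[0,0,0],0]]' --grip 0

```text
t: 4.35
eef_pos: [445.6, 302.5, 212.1]
tcp_rot: [-3.141, -0.001, 2.893]
ft_force: [-0.5, 0.1, 0.6]
opening: 0.496
grip_force: 0.0
```

>>> jog_arm --motion '[[[0,0,0],0],[[0,0,0],0],[[0,0,0],0],[[0,0,0],0],[[0,0,0],0]]'

```text
t: 4.85
eef_pos: [445.7, 302.6, 212.7]
tcp_rot: [3.141, 0.0, 2.893]
ft_force: [-0.8, -0.2, -0.2]
opening: 0.918
grip_force: 0.0
```

```bash
python3 - <<'E'
from h import *
s=state(); print(s["t"],s["eef_pos"],s["opening"])
c=cam("wrist"); cv2.imwrite("pics/w3.png",c["img"]); r=cut_out("head_mid",c)[0]; print(r["p"],r["box"]); v,u=np.nonzero(r["region"]); print(onz(c,u.mean(),v.mean(),18))
l,t,rr,b=r["box"]; print(onz(c,(l+rr)/2,(t+b)/2,15))
T=cam("top");S=cam("scene")
print("shoulder",onz(T,295.5,235.75,72),onz(S,315.5,236.3,72));print("tip",onz(T,294.5,226.2,133),onz(S,315.5,205.5,133))
E
```

```text
4.85 [445.7194782  302.58836649 212.66323036] 0.9178365559130848
0.94 [264.8, 163.7, 378.2, 275.4]
[446.43393835 301.62162916  18.        ]
[449.06404488 301.18877711  15.        ]
shoulder [559.64931033  39.17002864  72.        ] [553.20906967  34.63049081  72.        ]
tip [562.15249711  39.54432363 133.        ] [561.78732637  41.81286221 133.        ]
```

>>> jog_arm --motion '[[[0,0,40],0],[[0,0,85],0],[[0,0,125],0],[[0,0,150],0],[[0,0,161],0]]'

```text
t: 5.55
eef_pos: [445.0, 302.2, 49.4]
tcp_rot: [-3.14, -0.002, 2.893]
ft_force: [0.2, 0.7, 0.7]
opening: 0.999
grip_force: 0.0
```

>>> jog_arm --motion '[[[0,0,0],0],[[0,0,0],0],[[0,0,0],0],[[0,0,0],0],[[0,0,0],0]]' --grip 1

```text
t: 6.05
eef_pos: [446.0, 302.7, 52.5]
tcp_rot: [3.141, 0.001, 2.893]
ft_force: [0.5, -0.2, -0.3]
opening: 0.634
grip_force: 0.0
```

>>> jog_arm --motion '[[[0,0,0],0],[[0,0,0],0],[[0,0,0],0],[[0,0,0],0]]'

```text
t: 6.45
eef_pos: [445.8, 302.6, 51.9]
tcp_rot: [3.141, 0.0, 2.893]
ft_force: [-0.9, 0.4, 6.7]
opening: 0.489
grip_force: 30.0
```

>>> jog_arm --motion '[[[0,0,-25],0.1],[[0,0,-65],0.24],[[0,0,-105],0.38],[[0,0,-145],0.52],[[0,0,-165],0.66]]'

```text
t: 6.95
eef_pos: [446.1, 302.8, 219.6]
tcp_rot: [3.138, 0.0, 2.227]
ft_force: [1.3, 0.8, -2.5]
opening: 0.49
grip_force: 30.0
```

>>> jog_arm --motion '[[[0,0,0],0.14],[[0,0,0],0.28],[[0,0,0],0.42],[[0,0,0],0.56],[[0,0,0],0.662]]'

```text
t: 7.45
eef_pos: [445.4, 302.4, 216.2]
tcp_rot: [-3.141, 0.0, 1.565]
ft_force: [-0.9, -0.7, -2.7]
opening: 0.49
grip_force: 30.0
```

>>> jog_arm --motion '[[[-40,13,0],0],[[-80,26,0],0],[[-120,39,0],0],[[-160,52,0],0],[[-200,65,0],0]]'

```text
t: 7.95
eef_pos: [510.7, 100.9, 216.2]
tcp_rot: [-3.141, -0.0, 1.571]
ft_force: [0.1, 0.4, -1.7]
opening: 0.491
grip_force: 30.0
```

>>> jog_arm --motion '[[[-40,12,0],0],[[-80,24,0],0],[[-120,36,0],0],[[-160,45,0],0],[[-174,48,0],0]]'

```text
t: 8.45
eef_pos: [559.0, -74.6, 215.9]
tcp_rot: [-3.141, 0.0, 1.568]
ft_force: [0.2, 1.0, -2.0]
opening: 0.488
grip_force: 30.0
```

>>> jog_arm --motion '[[[0,0,0],0],[[0,0,0],0]]'

```text
t: 8.65
eef_pos: [558.2, -70.8, 216.2]
tcp_rot: [-3.14, -0.001, 1.57]
ft_force: [0.4, -0.2, -2.4]
opening: 0.491
grip_force: 30.0
```

```bash
python3 - <<'E'
from h import *
s=state(); print(s["t"],s["eef_pos"],s["tcp_rot"],s["joints"],s["ft_force"],s["grip_force"])
c=cam("wrist"); cv2.imwrite("pics/w4.png",c["img"]); print(np.round(c["extrinsics"],4).tolist())
for k in ["mixer","head_mid"]:
  for r in cut_out(k,c)[:2]: print(k,r["p"],r["box"])
E
```

```text
8.65 [558.23043883 -70.79680729 216.20379181] [-3.14047489e+00 -6.56377616e-04  1.57037232e+00] [-2.43695541e-01  4.28779299e-01  1.74096853e+00  4.44946491e-04
  9.73087825e-01 -2.43522519e-01] [ 0.36410299 -0.19036671 -2.3961834 ] 29.99958960047337
[[1.0, 0.001, 0.001, 556.6979], [-0.0012, 0.9697, 0.2443, -2.3155], [-0.0008, -0.2443, 0.9697, 361.9696], [0.0, 0.0, 0.0, 1.0]]
mixer 0.63 [235.8, 25.8, 397.5, 168.8]
mixer 0.57 [154.0, 229.3, 266.0, 280.6]
head_mid 0.91 [226.0, 178.1, 427.5, 368.5]
```

View pics/w4.png

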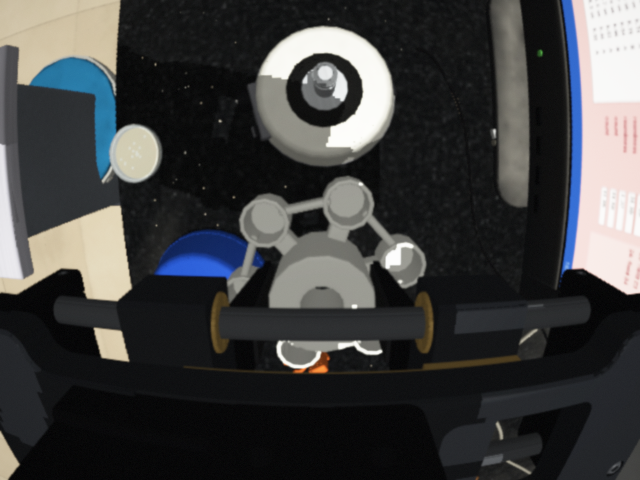

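The spindle is in clear view with its tip at about (323,74) and shoulder at about (324,92), and the held head's hub is at about (322,285). I'll zoom in on both.

```bash
python3 - <<'E'
import cv2,numpy as np
i=cv2.imread("pics/w4.png")
a=cv2.resize(i[45:135,280:370],(540,540),interpolation=cv2.INTER_CUBIC)
b=cv2.resize(i[230:320,260:390][:, :],(260,180)) 
m=np.zeros((540,800,3),np.uint8); m[:,:540]=a; m[:180,540:]=b
cv2.imwrite("pics/m4.png",m)
g=cv2.cvtColor(i,cv2.COLOR_BGR2GRAY)
M=((g<45)*255).astype(np.uint8)[40:140,275:375]
n,l,st,ce=cv2.connectedComponentsWithStats(M)
for k in range(1,n):
  if st[k,4]>300:
    cs,_=cv2.findContours((l==k).astype(np.uint8),cv2.RETR_CCOMP,cv2.CHAIN_APPROX_NONE)
    for q in cs:
      if len(q)>40: print(st[k], cv2.fitEllipse(q), cv2.fitEllipse(cv2.convexHull(q)))
E
```

```text
[  12   14   75   73 2387] ((48.80133056640625, 49.693233489990234), (70.92341613769531, 73.64610290527344), 84.65057373046875) ((48.87860107421875, 49.730438232421875), (71.90605163574219, 74.57587432861328), 83.2577133178711)
[  12   14   75   73 2387] ((49.376407623291016, 46.21141052246094), (48.52223587036133, 49.89302444458008), 178.0343017578125) ((49.52712631225586, 45.987266540527344), (49.31024169921875, 51.15113830566406), 9.486472129821777)
```

View pics/m4.png

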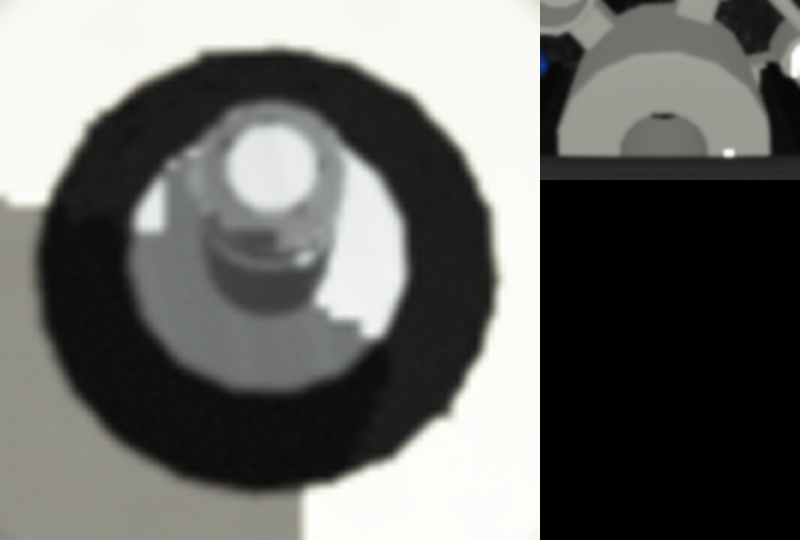

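```bash
python3 - <<'E'
from h import *
c=cam("wrist"); p=state()["eef_pos"]; print(p)
print("tip",onz(c,325.2,73,135)-p,"sh",onz(c,324.7,87,72)-p)
z=p[2]-2
for n,u,v,r in [("hub",321.9,256,24),("bore",322.2,286.5,9.8)]:
  q=onz(c,u,v,z)-p; print(n,q, q[1]-r)
print(onz(c,268.5,300,z)-p,onz(c,375,300,z)-p)
E
```

```text
[558.53655751 -70.20283384 216.708553  ]
tip [  0.27605349 110.73595522 -81.708553  ] sh [   0.49335763  111.16477901 -144.708553  ]
hub [-1.71686937 21.44221465 -2.        ] -2.5577853506367063
bore [-1.57607063  7.69648674 -2.        ] -2.1035132560191236
[-25.05569969   1.08764717  -2.        ] [21.53167459  1.11398855 -2.        ]
```

>>> jog_arm --motion '[[[35,2,0],0],[[75,2,0],0],[[105,2,0],0],[[113,2,0],0],[[113,2,0],0]]'

```text
t: 9.35
eef_pos: [560.5, 43.0, 216.7]
tcp_rot: [3.141, -0.0, 1.574]
ft_force: [0.4, 0.4, -2.9]
opening: 0.49
grip_force: 30.0
```

>>> jog_arm --motion '[[[0,0,8],0],[[0,0,16],0],[[0,0,21],0],[[0,0,24],0],[[0,0,24],0]]'

```text
t: 9.85
eef_pos: [560.6, 41.1, 192.0]
tcp_rot: [-3.141, -0.0, 1.57]
ft_force: [0.4, 0.4, -2.6]
opening: 0.487
grip_force: 30.0
```

>>> jog_arm --motion '[[[0,0,3],0],[[0,0,6],0],[[0,0,9],0],[[0,0,9],0]]'

```text
t: 10.25
eef_pos: [560.6, 41.6, 183.2]
tcp_rot: [-3.141, -0.0, 1.571]
ft_force: [-0.4, 0.4, -3.4]
opening: 0.489
grip_force: 30.0
```

>>> jog_arm --motion '[[[0,0,2],0],[[0,0,4],0],[[0,0,6],0],[[0,0,6],0]]'

```text
t: 10.65
eef_pos: [560.6, 41.6, 177.3]
tcp_rot: [-3.141, -0.0, 1.571]
ft_force: [0.1, -0.4, -2.9]
opening: 0.492
grip_force: 30.0
```

>>> jog_arm --motion '[[[0,0,2],0],[[0,0,5],0],[[0,0,8],0],[[0,0,8],0]]'

```text
t: 11.05
eef_pos: [560.5, 41.6, 169.1]
tcp_rot: [-3.141, -0.0, 1.571]
ft_force: [-0.6, -0.8, -2.9]
opening: 0.492
grip_force: 30.0
```

>>> jog_arm --motion '[[[0,0,3],0],[[0,0,7],0],[[0,0,10],0],[[0,0,10],0]]'

```text
t: 11.45
eef_pos: [560.5, 41.6, 159.1]
tcp_rot: [-3.141, -0.0, 1.571]
ft_force: [-0.0, 0.3, -2.1]
opening: 0.488
grip_force: 30.0
```

>>> jog_arm --motion '[[[0,0,8],0],[[0,0,18],0],[[0,0,27],0],[[0,0,34],0],[[0,0,34],0]]'

```text
t: 11.95
eef_pos: [560.2, 41.6, 124.3]
tcp_rot: [-3.14, -0.0, 1.571]
ft_force: [-0.3, 0.2, -1.9]
opening: 0.492
grip_force: 30.0
```

>>> jog_arm --motion '[[[0,0,2],0],[[0,0,4],0],[[0,0,4],0]]'

```text
t: 12.25
eef_pos: [560.7, 41.6, 121.6]
tcp_rot: [3.141, -0.0, 1.571]
ft_force: [0.2, -0.7, -2.5]
opening: 0.49
grip_force: 30.0
```

>>> jog_arm --motion '[[[0,0,1],0],[[0,0,2],0],[[0,0,2],0]]'

```text
t: 12.55
eef_pos: [560.7, 41.6, 119.6]
tcp_rot: [-3.142, -0.0, 1.571]
ft_force: [0.2, 0.3, -2.8]
opening: 0.488
grip_force: 30.0
```

>>> jog_arm --motion '[[[0,0,1],0],[[0,0,1],0]]'

```text
t: 12.75
eef_pos: [560.7, 41.6, 118.5]
tcp_rot: [-3.142, -0.0, 1.571]
ft_force: [-0.7, 0.1, -2.5]
opening: 0.493
grip_force: 30.0
```

>>> jog_arm --motion '[[[0,0,1],0],[[0,0,1],0]]'

```text
t: 12.95
eef_pos: [561.0, 41.6, 117.9]
tcp_rot: [3.141, -0.0, 1.571]
ft_force: [-0.8, -0.9, 2.5]
opening: 0.494
grip_force: 30.0
```

The head has seated: contact came at TCP z 117.9, as expected, with almost no side force. I'll release, lift and head for the clip.

>>> jog_arm --motion '[[[0,0,0],0],[[0,0,0],0],[[0,0,0],0],[[0,0,0],0]]' --grip 0

```text
t: 13.35
eef_pos: [560.7, 41.6, 117.6]
tcp_rot: [3.142, -0.0, 1.571]
ft_force: [-0.1, 1.3, 0.2]
opening: 0.77
grip_force: 0.0
```

>>> jog_arm --motion '[[[0,0,-10],0],[[0,0,-40],0],[[0,0,-80],0],[[0,0,-120],0],[[0,0,-150],0]]'

```text
t: 13.85
eef_pos: [560.8, 41.6, 270.9]
tcp_rot: [3.139, 0.0, 1.571]
ft_force: [0.8, 0.1, 0.0]
opening: 1.0
grip_force: 0.0
```

>>> jog_arm --motion '[[[-35,0,0],0],[[-80,0,0],0],[[-110,0,0],0],[[-112,0,0],0],[[-112,0,0],0]]'

```text
t: 14.35
eef_pos: [560.6, -70.8, 268.1]
tcp_rot: [3.141, -0.0, 1.569]
ft_force: [0.0, 0.1, -0.1]
opening: 1.0
grip_force: 0.0
```

```bash
python3 - <<'E'
from h import *
s=state(); print(s["t"],s["eef_pos"],s["tcp_rot"],s["ft_force"],s["opening"])
c=cam("wrist"); cv2.imwrite("pics/w5.png",c["img"])
p=s["eef_pos"]
for q in ([560.6,40,116],[560.6,40,135]): print(proj(c,q))
r=cut_out("head_mid",c)[0]; print(r["p"],r["box"]); v,u=np.nonzero(r["region"]); print(u.mean(),v.mean(), onz(c,u.mean(),v.mean(),90))
u,v=map(int,proj(c,[560.6,40,116]))
cv2.imwrite("pics/w5c.png",cv2.resize(c["img"][v-60:v+60,u-80:u+80],None,fx=5,fy=5,interpolation=cv2.INTER_CUBIC)); print(u,v)
E
```

```text
14.35 [560.5546851  -70.8255895  268.09031494] [ 3.14131618e+00 -2.00034180e-04  1.56922877e+00] [ 0.01187295  0.09606377 -0.0708591 ] 0.999973542964788
(np.float64(323.3897410921311), np.float64(88.61536485152311))
(np.float64(323.52789058410156), np.float64(85.09641545249366))
0.64 [259.3, 39.4, 386.8, 153.9]
321.2920912874982 93.66743218027845 [558.93803693  39.21133759  90.        ]
323 88
```

View pics/w5c.png

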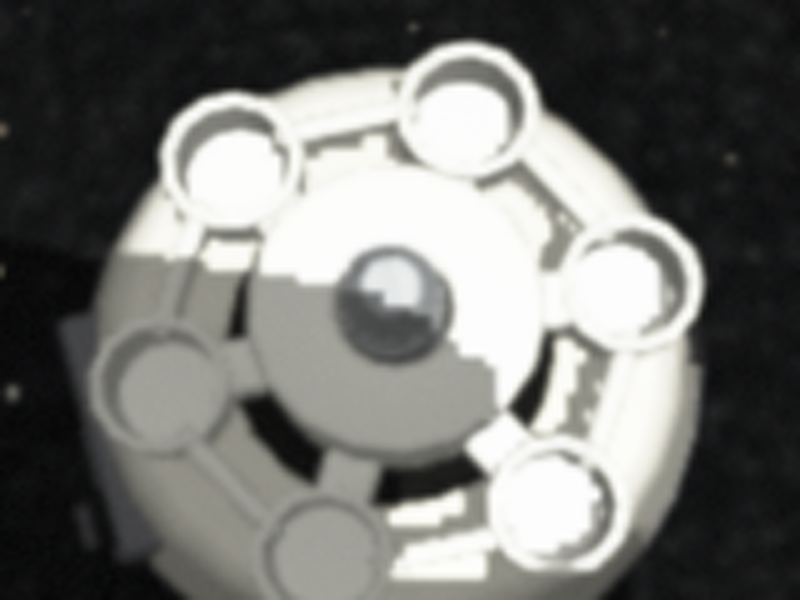

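The head is down on the mixer, with the hub centred round the spindle at crop (395,305) and the spindle standing through it. Now to the clip.

>>> jog_arm --motion '[[[-40,-23,0],0],[[-80,-47,0],0],[[-120,-70,10],0],[[-160,-93,20],0],[[-200,-117,30],0]]'

```text
t: 14.95
eef_pos: [443.2, -270.6, 237.6]
tcp_rot: [3.141, 0.0, 1.573]
ft_force: [0.7, 0.2, -0.3]
opening: 1.002
grip_force: 0.0
```

>>> jog_arm --motion '[[[-20,-10,5],0.12],[[-24,-14,10],0.26],[[-24,-14,10],0.4],[[-24,-14,10],0.54],[[-24,-14,10],0.68]]'

```text
t: 15.45
eef_pos: [430.2, -293.5, 227.7]
tcp_rot: [-3.141, -0.0, 0.886]
ft_force: [0.7, -0.3, 0.6]
opening: 0.996
grip_force: 0.0
```

>>> jog_arm --motion '[[[0,0,0],0.14],[[0,0,0],0.28],[[0,0,0],0.42],[[0,0,0],0.56],[[0,0,0],0.7]]'

```text
t: 15.95
eef_pos: [430.3, -293.3, 227.8]
tcp_rot: [-3.141, -0.0, 0.187]
ft_force: [-0.5, 0.2, -1.7]
opening: 1.0
grip_force: 0.0
```

>>> jog_arm --motion '[[[0,0,0],0.14],[[0,0,0],0.191],[[0,0,0],0.191]]'

```text
t: 16.25
eef_pos: [430.3, -293.4, 227.8]
tcp_rot: [-3.141, -0.0, 0.001]
ft_force: [-0.6, -0.4, -0.5]
opening: 1.001
grip_force: 0.0
```

```bash
python3 - <<'E'
from h import *
s=state(); print(s["t"],s["eef_pos"],s["tcp_rot"],s["joints"],s["opening"])
c=cam("wrist"); cv2.imwrite("pics/w6.png",c["img"])
for r in cut_out("clip_tab",c)[:3]:
  v,u=np.nonzero(r["region"]); print(r["p"],r["box"],onz(c,u.mean(),v.mean(),5),c["img"][r["region"]].mean(0))
print(proj(c,[467,-295,5]))
E
```

```text
16.25 [ 430.25246357 -293.42446644  227.78516149] [-3.14149478e+00 -1.70272993e-04  6.81856930e-04] [-7.25500117e-01  3.57357816e-01  1.82665265e+00  2.27753891e-04
  9.57519880e-01  8.44483266e-01] 1.0011010443152895
0.94 [313.1, 137.8, 343.8, 191.6] [ 467.85398509 -295.38260037    5.        ] [242.33026114 243.61597542 243.22734255]
0.8 [248.7, 70.4, 292.0, 125.6] [ 543.7259627  -240.31960829    5.        ] [ 68.45949214 150.01571947 229.2261185 ]
(np.float64(323.2597478465406), np.float64(171.41475346952217))
```

```bash
python3 - <<'E'
import cv2
i=cv2.imread("pics/w6.png"); cv2.imwrite("pics/w6c.png",cv2.resize(i[132:198,290:370],None,fx=9,fy=9,interpolation=cv2.INTER_CUBIC))
E
```

```text
(no output)
```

View pics/w6c.png

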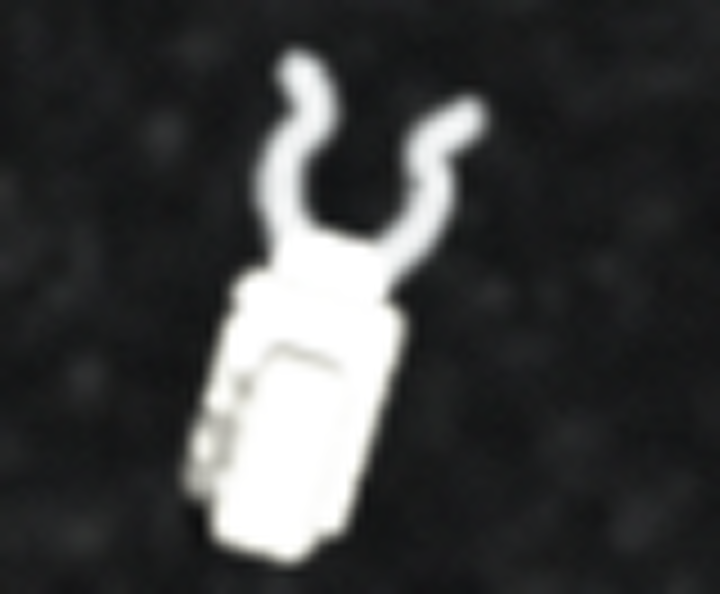

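The clip's mouth points up and slightly right in the image. Its tips are at crop (297,65) and (475,112), and the foot's front corners are at (238,275) and (405,318).

```bash
python3 - <<'E'
from h import *
c=cam("wrist"); p=state()["eef_pos"]
f=lambda u,v,z: onz(c,290+(u-4.5)/9,132+(v-4.5)/9,z)-[p[0],p[1],0]
t=f(386,88,2.2); m=f(321,297,6)
a=np.arctan2(*(t-m)[[1,0]]); print("tips",t,"foot",m,"yaw",a,np.linalg.norm((t-m)[:2]))
# tab top: left-bottom(212,530) right-bottom(290,560), front left (282,345) front right (345,370)
for q in [(215,532),(290,560),(282,345),(345,370)]: print(f(*q,34))
e=np.array([np.cos(a),np.sin(a)])
print("tab from tips",t[:2]-40*e,"from foot",m[:2]-13*e, "tabtop",np.mean([f(*q,34) for q in [(212,530),(290,560),(282,345),(345,370)]],0))
tt=f(297,65,2.2)-f(475,112,2.2); print("perp",np.arctan2(*tt[[1,0]])-np.pi/2, np.linalg.norm(tt))
E
```

```text
tips [ 66.8239871  -10.30992334   2.2       ] foot [43.79706813 -3.19642127  6.        ] yaw -0.2996210985962494 24.100641261862823
[21.44410057  7.83340152 34.        ]
[18.5570795   0.16423704 34.        ]
[40.64321009  1.01947461 34.        ]
[38.10716982 -5.37343498 34.        ]
tab from tips [28.60605136  1.49640495] from foot [31.37623901  0.64063542] tabtop [29.7395242   0.98747888 34.        ]
perp -0.2539429366237791 20.24981570412128
```

>>> jog_arm --motion '[[[15,0.5,0],0.14],[[30.5,0.5,0],0.29],[[30.5,0.5,40],0.29],[[30.5,0.5,80],0.29],[[30.5,0.5,110],0.29]]' --grip 0.5

```text
t: 16.9
eef_pos: [460.0, -294.3, 115.8]
tcp_rot: [-3.141, 0.001, -0.288]
ft_force: [1.1, -1.0, 0.0]
opening: 0.636
grip_force: 0.0
```

>>> jog_arm --motion '[[[0,0,0],0],[[0,0,0],0]]'

```text
t: 17.1
eef_pos: [460.5, -295.0, 118.1]
tcp_rot: [-3.141, 0.0, -0.289]
ft_force: [0.1, -0.9, 1.2]
opening: 0.514
grip_force: 0.0
```

```bash
python3 - <<'E'
from h import *
s=state(); print(s["t"],s["eef_pos"],s["tcp_rot"],s["opening"])
c=cam("wrist"); cv2.imwrite("pics/w7.png",c["img"])
r=cut_out("clip_tab",c)[0]; R=r["region"]; print(r["p"],r["box"],c["img"][R].mean(0))
l,t,rr,b=map(int,r["box"])
for v in range(t-1,b+2,2): print(v,"".join("#" if x>150 else "+" if x>90 else "." for x in c["img"][v,l-4:rr+5].max(1)))
print(l-4)
E
```

```text
17.1 [ 460.50151251 -294.97006144  118.10658362] [-3.14136157e+00  3.38900898e-04 -2.89351468e-01] 0.5138598081097429
0.82 [178.1, 119.6, 253.6, 187.6] [ 80.03853101 173.91992775 240.31186033]
118 ....................................................................................
120 ....................................................................................
122 ..........................+######+..................................................
124 ..........+###++++++....+##########+................................................
126 ........+############################+..............................................
128 ......+################################+............................................
130 .....+###################################+..........................................
132 ....#######################################+........................................
134 ...+#########################################+......................................
136 ....############################################....................................
138 .....+#######
[... 1600 characters left out ...]
....................................+#############+......................
176 .................................................+#############.....................
178 ...................................................++##########+....................
180 ........................................................+#######....................
182 ........................................................+#######+...................
184 .........................................................#######+...................
186 ..........................................................#####+....................
188 ....................................................................................
174
```

```bash
python3 - <<'E'
import cv2,numpy as np
i=cv2.imread("pics/w7.png"); m=((i.min(2)>140)*255).astype(np.uint8)
n,l,s,c=cv2.connectedComponentsWithStats(m)
for k in range(1,n):
  if s[k,4]>80: print(k,s[k],c[k])
for v in range(165,345,3): print(v,"".join("#" if x>150 else "+" if x>100 else "." for x in i[v,270:390:2].min(1)))
E
```

```text
1 [ 447    0   89  101 4908] [496.99531377  42.65729421]
3 [77 11  9 14 82] [81.56097561 17.45121951]
5 [ 581  109   59  185 8592] [614.06284916 201.78910615]
7 [ 302  181   33   82 1607] [318.55693839 224.0360921 ]
9 [  0 206  13  74 691] [  4.85383502 248.72793054]
10 [  6 208  10  22  85] [ 10.35294118 218.42352941]
11 [539 230  25  22 349] [550.6991404 240.9512894]
15 [565 242  16  18 180] [572.62777778 250.57222222]
21 [530 313  20  13 182] [538.75824176 318.76373626]
24 [ 216  320  212   17 2735] [322.68153565 328.53967093]
25 [107 329  13  19 180] [112.46666667 336.88333333]
26 [520 328  30  32 710] [534.4        343.28169014]
27 [358 363  35   9 181] [378.28729282 367.87292818]
28 [494 416  29  25 464] [508.13793103 427.74137931]
29 [615 439  25  41 520] [631.16346154 465.63076923]
30 [479 456  57  24 956] [508.04079498 469.34832636]
165 ............................................................
168 ............................................................
171 ............................................................
174 ...............................................
[... 2953 characters left out ...]
..................................................
315 ++++++++++++++++++++++++....++++++++++....++++++++++...+++++
318 ++++++++++++++++++++++++++++++++++++++++++++++++++++++++++++
321 +++++++++++++++++++++++++++++++++++++++++++++++++++++++++++.
324 ++++++++++++++++++++++++++++++++++++++++++++++++++++++++++++
327 +##########++#############+#########+#+##+#####+###+##+####+
330 ++++++++++++++++++++++++++++++#++++++##+##++++++++++++++++++
333 +++++++++++..+++++++++++++++++++++++++++++++++++++++++++++++
336 ++++++........+++++++..+++++++++++++++++++++++++++++++++++++
339 .........................+......+++++..+.++++++++++++..+++..
342 ............................................................
```

```bash
cat >> h.py <<'E'
def tool(q):
    s=state();p=s["eef_pos"];y=s["tcp_rot"][2];d=np.array(q)-p
    return np.round([d[0]*np.cos(y)+d[1]*np.sin(y), d[0]*np.sin(y)-d[1]*np.cos(y), -d[2]],2)
E
python3 - <<'E'
from h import *
c=cam("wrist")
print("tip front",tool(onz(c,319,181.5,2.2)),"->tab -40")
print("foot front",tool(onz(c,319,214.5,6)),"-> -13")
print("tabtop back",tool(onz(c,318,262.5,34)),"-> +10")
E
```

```text
tip front [ 38.45  -1.36 117.13] ->tab -40
foot front [ 15.3   -1.38 113.33] -> -13
tabtop back [-11.18  -1.95  85.33] -> +10
```

>>> jog_arm --motion '[[[0,0,30],0],[[0,0,55],0],[[0,0,75],0],[[0,0,84],0],[[0,0,84],0]]'

```text
t: 17.75
eef_pos: [460.3, -295.0, 33.7]
tcp_rot: [-3.141, 0.0, -0.29]
ft_force: [-0.3, 0.1, 0.8]
opening: 0.503
grip_force: 0.0
```

>>> jog_arm --motion '[[[0,0,0],0],[[0,0,0],0],[[0,0,0],0],[[0,0,0],0],[[0,0,0],0]]' --grip 1

```text
t: 18.25
eef_pos: [460.3, -295.0, 33.9]
tcp_rot: [3.142, -0.0, -0.29]
ft_force: [0.3, 0.6, 0.7]
opening: 0.136
grip_force: 0.4
```

>>> jog_arm --motion '[[[0,0,0],0],[[0,0,0],0],[[0,0,0],0]]'

```text
t: 18.55
eef_pos: [460.3, -295.0, 33.8]
tcp_rot: [-3.142, -0.0, -0.29]
ft_force: [-0.8, 0.0, 5.0]
opening: 0.104
grip_force: 30.0
```

>>> jog_arm --motion '[[[0,0,-20],0],[[0,0,-60],0],[[0,0,-105],0],[[0,0,-150],-0.14],[[0,0,-175],-0.29]]'

```text
t: 19.05
eef_pos: [460.6, -295.2, 211.8]
tcp_rot: [3.14, -0.003, 0.005]
ft_force: [1.0, -0.3, -1.2]
opening: 0.102
grip_force: 30.0
```

>>> jog_arm --motion '[[[4,-40,0],0],[[8,-80,0],0],[[12,-120,0],0],[[16,-160,0],0],[[20,-200,0],0]]'

```text
t: 19.55
eef_pos: [480.0, -93.4, 208.5]
tcp_rot: [-3.141, 0.0, -0.0]
ft_force: [0.9, -0.6, -0.9]
opening: 0.101
grip_force: 30.0
```

>>> jog_arm --motion '[[[0,-40,0],0],[[0,-80,0],0],[[0,-115,0],0],[[0,-136,0],0],[[0,-136,0],0]]'

```text
t: 20.05
eef_pos: [479.9, 43.1, 208.4]
tcp_rot: [-3.141, 0.001, 0.003]
ft_force: [-0.2, 0.5, -1.6]
opening: 0.104
grip_force: 30.0
```

>>> jog_arm --motion '[[[0,0,0],0],[[0,0,0],0]]'

```text
t: 20.25
eef_pos: [480.3, 40.3, 208.5]
tcp_rot: [3.142, 0.0, -0.001]
ft_force: [-0.5, 0.2, -0.1]
opening: 0.106
grip_force: 30.0
```

```bash
python3 - <<'E'
from h import *
s=state(); print(s["t"],s["eef_pos"],s["tcp_rot"],s["joints"],s["ft_force"],s["grip_force"])
c=cam("wrist"); cv2.imwrite("pics/w8.png",c["img"]); g=c["img"]
for k,q in dict(hub=[560.8,41,116],tip=[560.8,41,135],ring=[s["eef_pos"][0]+28,s["eef_pos"][1],s["eef_pos"][2]-31.6]).items(): print(k,proj(c,q))
for k in ["head_mid","clip_tab"]:
  for r in cut_out(k,c)[:2]: print(k,r["p"],r["box"])
for v in range(60,330,4): print(v,"".join(" .:-=+*#%@"[min(9,int(x)//26)] for x in g[v,250:400:2].mean(1)))
E
```

```text
20.25 [480.31897191  40.29977968 208.50035634] [ 3.14156101e+00  1.67630406e-04 -8.80579719e-04] [-5.34227169e-02  3.29306904e-01  1.93753634e+00 -5.26396160e-05
  8.74915149e-01  1.51828794e+00] [-0.47769144  0.1702862  -0.09000677] 29.999767541885376
hub (np.float64(320.45640989542096), np.float64(119.68298471675314))
tip (np.float64(320.3721871199201), np.float64(117.82557459297162))
ring (np.float64(321.7906763142863), np.float64(221.02134269367517))
head_mid 0.63 [248.5, 54.7, 393.8, 201.6]
clip_tab 0.98 [562.3, 140.5, 593.6, 186.8]
clip_tab 0.77 [299.2, 196.9, 350.5, 305.2]
60                     . +@%=--=+*+=--=@@%####*+-.             .     .    ..  
64        .      ..   ..=@%==%@@@@@@*+==@@@@@@@@%@%%#+-.  ..        ...   ..  
68                . :=#%@@**@@@@@@@@@#*%@@@@@@@@@@@@@@%%#=:.::.               
72               :+#%@@@%@%@@@@@@@@@@@#+@@#%@@@@@@@@@@@@@@@@%%%@@@=....       
76    ...     .=#%@@@@@%@@@@@@@@@@@@@@%@@#@@@%**#%@@@@@@%=====---=%@*.        
80          .-*%@@@@@@@@@%+%@@@@@@@@@@@#+++****@@@@%#%@%%@@%###*=--+@#        
84         -*%@@@@@@@@@#=+++==*%@@@@@@%
[... 4216 characters left out ...]
       :::     :++++*+++++=.    .::.                        
300                      .--:.    :++++++++++=.    .::.                        
304                      .==:.    :++++++*+++=.    .:-:                        
308 .....................:=-:. ....----------:......:=-........................
312 .....................:+=:::::::::::::::::::::::::+=........................
316 .....................-+=::::::::::::::::::::::::-=+........................
320 .....................-+=-------------------------=+........................
324 .....................=*+-------------------------++:.......................
328 .....................=*=............:-==========-+#-.......................
```

```bash
python3 - <<'E'
from h import *
c=cam("wrist"); g=cv2.cvtColor(c["img"],cv2.COLOR_BGR2GRAY).astype(float); s=state(); print(np.round(s["eef_pos"],1), np.round(np.array(c["extrinsics"])[:3,3]-s["eef_pos"],2))
def edges(v,a,b,th,z):  # bright runs above th
    row=cv2.GaussianBlur(g,(3,3),0)[v,a:b]; x=np.where(np.diff((row>th).astype(int)))[0]
    xs=[a+i+(th-row[i])/(row[i+1]-row[i]) for i in x]
    return [(round(q,1), float(tool(onz(c,q,v,z))[1])) for q in xs]
Z=s["eef_pos"][2]-33.8
for v in (270,280,290,300): print("tabtop",v,edges(v,310,350,70,Z+34))
for v in (252,256,259): print("foot",v,edges(v,295,355,70,Z+6))
for v in (204,208,212,216,220,224,228,232): print("wire",v,edges(v,290,360,85,Z+2.2))
for v in (116,120,124,128): print("tip",v,[int(x) for x in g[v,300:348:2]])
E
```

```text
[480.3  40.3 208.6] [ 6.6690e+01 -4.0000e-02  1.4569e+02]
tabtop 270 [(np.float64(311.3), -4.33), (np.float64(331.9), 4.24)]
tabtop 280 [(np.float64(310.6), -4.66), (np.float64(332.6), 4.55)]
tabtop 290 [(np.float64(333.4), 4.96)]
tabtop 300 [(np.float64(333.3), 4.96), (np.float64(345.9), 10.37)]
foot 252 [(np.float64(303.4), -8.95), (np.float64(340.2), 9.02)]
foot 256 [(np.float64(303.0), -9.16), (np.float64(340.3), 9.14)]
foot 259 [(np.float64(303.2), -9.08), (np.float64(340.2), 9.08)]
wire 204 [(np.float64(297.4), -11.72), (np.float64(308.2), -6.49), (np.float64(313.1), -4.13), (np.float64(319.9), -0.86), (np.float64(335.1), 6.52), (np.float64(345.9), 11.73)]
wire 208 [(np.float64(299.0), -10.99), (np.float64(311.5), -4.89), (np.float64(331.6), 4.83), (np.float64(344.5), 11.09)]
wire 212 [(np.float64(302.7), -9.22), (np.float64(313.0), -4.22), (np.float64(330.2), 4.18), (np.float64(340.8), 9.33)]
wire 216 [(np.float64(301.9), -9.64), (np.float64(312.7), -4.37), (np.float64(326.3), 2.29), (np.float64(341.6), 9.72)]
wire 220 [(np.float64(300.2), -10.45), (np.float64(310.4), -5.5), (
[... 234 characters left out ...]
 -5.84), (np.float64(333.7), 5.9), (np.float64(343.6), 10.76)]
wire 232 [(np.float64(301.1), -10.13), (np.float64(310.7), -5.41), (np.float64(332.7), 5.45), (np.float64(342.4), 10.23)]
tip 116 [253, 253, 253, 253, 247, 167, 143, 144, 186, 235, 244, 245, 244, 231, 174, 151, 163, 153, 211, 252, 253, 253, 253, 253]
tip 120 [253, 253, 253, 245, 143, 134, 126, 191, 244, 245, 244, 243, 242, 242, 238, 172, 152, 145, 134, 245, 253, 253, 253, 253]
tip 124 [253, 253, 253, 244, 140, 133, 120, 170, 236, 242, 242, 243, 244, 244, 238, 167, 143, 145, 145, 245, 253, 253, 253, 253]
tip 128 [253, 253, 253, 243, 145, 161, 121, 116, 146, 210, 236, 238, 235, 203, 142, 136, 146, 143, 201, 252, 253, 253, 253, 253]
```

The clip is held straight and centred: ring at 0.0 mm and spindle at +0.4 mm laterally. I'll drop to groove height and advance.

>>> jog_arm --motion '[[[0,0.4,20],0],[[0,0.4,40],0],[[0,0.4,53],0],[[0,0.4,57.5],0],[[0,0.4,57.5],0]]'

```text
t: 20.95
eef_pos: [480.2, 40.4, 150.8]
tcp_rot: [-3.141, 0.001, -0.001]
ft_force: [0.0, 0.5, -1.1]
opening: 0.103
grip_force: 30.0
```

>>> jog_arm --motion '[[[7,0,0],0],[[14,0,0],0],[[20,0,0],0],[[20,0,0],0],[[20,0,0],0]]'

```text
t: 21.45
eef_pos: [500.3, 40.7, 151.2]
tcp_rot: [-3.141, -0.0, -0.0]
ft_force: [-0.1, -0.4, -0.7]
opening: 0.104
grip_force: 30.0
```

```bash
python3 - <<'E'
from h import *
s=state(); print(s["t"],np.round(s["eef_pos"],2),s["ft_force"].round(2))
c=cam("wrist"); g=cv2.cvtColor(c["img"],cv2.COLOR_BGR2GRAY).astype(float)
for z in (119.5,129,135): print(np.round(proj(c,[557.7,39.9,z]),1))
for v in range(110,270,4): print("%3d %s"%(v,"".join(" .:-=+*#%@"[min(9,int(x)//26)] for x in g[v,270:376:2])))
E
```

```text
21.45 [500.31  40.7  151.16] [-0.1  -0.36 -0.67]
[323.5 160.7]
[323.6 161.8]
[323.7 162.6]
110 @@%+=+*@@@#**+++=+@@@@@%%@%@@%#+-::-*@@@*+=-*@@@@@@@@
114 #==+%@@@@@@@@=..=%@@@@@@@@@@@@@@@@@@@%=-==++#@@@@@@@@
118 =+%@@@@@@@%=:+@@@@@@@@@@@@@@@@@@@@@@@@@@%*@@@%%@@@@@@
122 %+@@@@@@%-+@@@@@@@@@@@@@@@@@@@@@@@@@@@@@@@@@@@@%@@@@@
126 @%=%@@@=:%@@@@@@@@@@@@@@@@@@@@@@@@@@@@@@@@@@@@@@@#=*%
130 %@++@%:+@@@@@@@@@@@@@@@@@@@@@@@@@@@@@@@@@@@@@@@#=+===
134 @@%@@%%@@@@@@@@@@@@@@@@@@@@@@@@@@@@@@@@@@@@@@@@@*+**+
138 @@%@@@@@@@@@@@@@@@@@@@@@@%#*#%@@@@@@@@@@@@@@@@@@@@@@*
142 @@@@#@@@@@@@@@@@@@@@@*====+===--=#@@@@@@@@@@@@@@@@#@@
146 #@@@@@@@@@@@@@@@@@@#==*++++++++*+==%@@@@@@@@@@@@@@%@@
150 +*=#@@@@@@@@@@@@@@*++++++=+++++++++-#@@@@@@@@@@@@@@@@
154 @@*%@@@@@@@@@@@@@+====+#%%%%@%%+++++=@@@@@@@@@@@@@@@@
158 @@*#@@@@@@@@@@@@@+====%%%%%%%%%%*+++=%@@@@@@@@@@@@@@@
162 @@#*@@@@@@@@@@@@@++=--#%%%%%%%%%*++++@@@@@@@@@@@@@@%*
166 @@@+@@@@@@@@@@@@@+====*%%%%%%%%#==++%@@@@@@@@@@@@@@@@
170 @@@*@@@@@@@@@@@@@@@*==--+#%%#*===+*@@@@@@@@@@@@@@@%@@
174 @@@@%@@@@@@@@@@@@@@@@#+========+%@@@@@@@@@@@@@@@@@@@@
178 @@@@%*@@@@@@@@@@@@@
[... 589 characters left out ...]
+#@%*#%#%@@@%*#@@@@@@@@%%
222 =++%@@@@@@@@@%+=*##*###*+#*=+*##+*###@@@@*+#@@@%%%#**
226 -::::-+*###%%#+=*##+===++++=++++++###@@@@+-+@@%#+==++
230        .:-======+#%*+====+=-=+++-=++#@@@*--*@*:::::::
234             .:--=**=--===++=-=------===---=#%-:....  
238                  .-----=======------======+-       ..
242                    :=++++++++++=--=====++=:    .     
246                    .=+++++++++++==+===-.             
250                  .-==+++++++++++==-.   ..            
254                  =+++++++++++++++++:   ..            
258                  =+++++++++++++++++:                 
262                    :++++++++++++=.                   
266                      ---=====--:
```

>>> jog_arm --motion '[[[4,0.8,0],0],[[9,0.8,0],0],[[13,0.8,0],0],[[13,0.8,0],0]]'

```text
t: 21.9
eef_pos: [513.9, 39.8, 151.1]
tcp_rot: [-3.142, -0.0, -0.0]
ft_force: [0.3, -0.2, -0.8]
opening: 0.103
grip_force: 30.0
```

>>> jog_arm --motion '[[[1.5,0,0],0],[[3,0,0],0],[[3,0,0],0]]'

```text
t: 22.2
eef_pos: [516.4, 39.9, 151.1]
tcp_rot: [-3.142, -0.0, -0.0]
ft_force: [0.4, 0.2, 0.3]
opening: 0.11
grip_force: 30.0
```

>>> jog_arm --motion '[[[1.5,0,0],0],[[3,0,0],0],[[3,0,0],0]]'

```text
t: 22.5
eef_pos: [519.5, 39.9, 151.2]
tcp_rot: [-3.142, -0.0, -0.0]
ft_force: [0.1, -0.1, -0.6]
opening: 0.107
grip_force: 30.0
```

>>> jog_arm --motion '[[[1.5,0,0],0],[[3,0,0],0],[[3,0,0],0]]'

```text
t: 22.8
eef_pos: [522.2, 39.9, 151.0]
tcp_rot: [-3.141, 0.0, -0.0]
ft_force: [-0.6, 0.3, -1.2]
opening: 0.101
grip_force: 30.0
```

>>> jog_arm --motion '[[[1,0,0],0],[[2,0,0],0],[[2,0,0],0]]'

```text
t: 23.1
eef_pos: [524.1, 39.9, 151.0]
tcp_rot: [-3.141, 0.001, -0.0]
ft_force: [-3.3, 0.6, -0.4]
opening: 0.104
grip_force: 30.0
```

>>> jog_arm --motion '[[[1,0,0],0],[[2,0,0],0],[[2,0,0],0]]'

```text
t: 23.4
eef_pos: [526.0, 39.9, 151.0]
tcp_rot: [-3.141, 0.001, -0.0]
ft_force: [-4.5, 0.9, -0.9]
opening: 0.098
grip_force: 30.0
```

>>> jog_arm --motion '[[[1,0,0],0],[[2,0,0],0],[[2,0,0],0]]'

```text
t: 23.7
eef_pos: [527.7, 39.9, 150.9]
tcp_rot: [-3.141, 0.002, -0.0]
ft_force: [-5.7, -0.3, 0.1]
opening: 0.103
grip_force: 30.0
```

>>> jog_arm --motion '[[[1,0,0],0],[[2,0,0],0],[[2,0,0],0]]'

```text
t: 24.0
eef_pos: [529.4, 39.9, 150.8]
tcp_rot: [-3.141, 0.003, -0.0]
ft_force: [-8.5, 0.8, -1.0]
opening: 0.104
grip_force: 30.0
```

>>> jog_arm --motion '[[[1,0,0],0],[[1.5,0,0],0],[[1.5,0,0],0]]'

```text
t: 24.3
eef_pos: [530.6, 40.0, 150.7]
tcp_rot: [-3.141, 0.003, -0.0]
ft_force: [-8.0, 0.9, 0.3]
opening: 0.106
grip_force: 30.0
```

>>> jog_arm --motion '[[[0.6,0,0],0],[[1.2,0,0],0],[[1.2,0,0],0]]'

```text
t: 24.6
eef_pos: [531.6, 39.9, 150.6]
tcp_rot: [-3.141, 0.004, -0.0]
ft_force: [-9.1, -0.8, 0.6]
opening: 0.103
grip_force: 30.0
```

>>> jog_arm --motion '[[[0.6,0,0],0],[[1.2,0,0],0],[[1.2,0,0],0]]'

```text
t: 24.9
eef_pos: [532.7, 40.0, 150.6]
tcp_rot: [-3.141, 0.004, -0.0]
ft_force: [-9.8, 0.4, -0.8]
opening: 0.106
grip_force: 30.0
```

>>> jog_arm --motion '[[[0.6,0,-0.3],0],[[1.2,0,-0.3],0],[[1.2,0,-0.3],0]]'

```text
t: 25.2
eef_pos: [534.1, 40.0, 151.0]
tcp_rot: [-3.141, 0.003, -0.0]
ft_force: [-8.2, 1.0, 0.3]
opening: 0.106
grip_force: 30.0
```

>>> jog_arm --motion '[[[0.6,0,0],0],[[1,0,0],0],[[1,0,0],0]]'

```text
t: 25.5
eef_pos: [536.5, 39.9, 151.4]
tcp_rot: [-3.141, -0.0, -0.0]
ft_force: [-3.3, -0.3, -2.2]
opening: 0.104
grip_force: 30.0
```

The push fell from 9.8 to 3.3 N, so the clip has snapped. Easing off.

>>> jog_arm --motion '[[[-2,0,0],0],[[-3.5,0,0],0],[[-3.5,0,0],0]]'

```text
t: 25.8
eef_pos: [533.2, 39.9, 151.7]
tcp_rot: [-3.142, -0.001, -0.0]
ft_force: [-0.5, -0.6, -1.3]
opening: 0.104
grip_force: 30.0
```

```bash
python3 - <<'E'
from h import *
s=state(); print(s["t"],np.round(s["eef_pos"],2),s["ft_force"].round(2))
c=cam("wrist"); g=cv2.cvtColor(c["img"],cv2.COLOR_BGR2GRAY).astype(float)
for v in range(160,280,4): print("%3d %s"%(v,"".join(" .:-=+*#%@"[min(9,int(x)//26)] for x in g[v,270:376:2])))
p=s["eef_pos"]
for q in ([p[0]+25.7,p[1],119.5],[p[0]+25.7,p[1],135],[p[0]+37.7,p[1],119.5]):print(np.round(proj(c,q),1))
E
```

```text
25.8 [533.19  39.85 151.67] [-0.45 -0.61 -1.29]
160 @@@@@@%#@%+*#@@@@@@@@@@@@=....:--#%@@@@#++=%@@@@@@@@@
164 @@@@%*#@@@@@@+:.+@@@@@@@@#...........+@#+++@@@@@@@@@@
168 @@%@@@@@@@%*.....%@@@@@@@@:............ .-=%@@@@@@@@@
172 %@@@@@@@%=...... +@@@@@@@%*+++==-::......-*%@@@@@@@@@
176 +*@@@@@-........-=++++++++***+++++++=..=#@@@@@@@@@@@@
180 #+*@@@=......-==+#@@@@@@@@@@@@@@@@@#*+*@@@@@@@@@@@#*+
184 @#+*%-.... :=+%@@@@@@@@@@@@@@@@@@@@@@@@**@@@@@@@@#@@@
188 @@#+=-:. .+@@@@@@@@@@@@@@@@@@@@@@@@@@@@@@%%@@@#:#@@*+
192 @@@@@@@*+%@@@@@@@@@@@@@@@@@@@@@@@@@@@@@@@@@@*...:@@@@
196 @@@@@@*#@@@@@@@@@@@@@@@@@@@@@@@@@@@@@@@@@@@@@#...*@@@
200 @@@@@@@@@@@@@@@@@@@@@@@@@@@@@@@@@@%#@@@@@@@@@@@:.=@@@
204 %@@@%@@@@@@@@@%#%%#%@@@@@@@@@@@@@##%%#@@@@@@@@@@=-@@#
208 @@%-#@@@@@@@@@@##%@%#%+=+***+==*#%@%#@@@@@@@@@@@%-@@@
212 @@@-@@@@@@@@@@@@#*%@%*+++=++++=*%%#%@@@@@@@@@@@@@*%*+
216 @@@%@@@@@@@@@@@@##%#+=*********+*%%#@@@@@@@@@@@@@%+==
220 %##@@@@@@@@@@@@@###+++************%%%@@@@@@@@@@@@@@@*
224 +++%@@@@@@@@@@@**=++++**#%%%*******#%@@@@@@@@@@@@@@@@
228 +++#@@@@@@@@@@@@*++++*%@@@@@@%#****#%@@@@@@@@@@@@@@@@
232 ++++****%@@@@@@@#=+++%%%%%%%%%%****+*****#@@@@@@@%%@#
236 ====+***%@@@@@@@@++==*####%%%%#+---+*******#@@@@@++**
240 +====+**%@@@@@@@@@%=---======----=+********#@@@@#++*+
244 ******+************=++=-------=+=+************++++++*
248 *******+***********++***********++***********++++++=+
252 *******+*********++***************++********+**@%+=+*
256 ********+*++*****+****************+*******++%@#=++***
260 ********+*++++**+==+*************===***+=++++=+**@@@@
264 *****++=+*+=++++:  .-+========+=:   =**+====+***%@@@*
268 ======++***++=-:     ==========:    .-++*++***%@@%*-:
272 ======+*+++*+.      .==========:       -+**++#%##*-::
276 =+++++-.:===.       .==========-        :=+++****+:..
[321.8 225.5]
[321.8 233.2]
[321.8 201.4]
```

The spindle is inside the ring, with the tips ahead of it and no force left. I'll release and withdraw straight up.

>>> jog_arm --motion '[[[0,0,0],0],[[0,0,0],0],[[0,0,0],0],[[0,0,0],0],[[0,0,0],0]]' --grip 0.5

```text
t: 26.35
eef_pos: [532.9, 39.9, 151.4]
tcp_rot: [-3.142, -0.0, -0.0]
ft_force: [-0.3, -0.3, 0.0]
opening: 0.465
grip_force: 0.0
```

>>> jog_arm --motion '[[[0,0,-10],0],[[0,0,-30],0],[[0,0,-60],0],[[0,0,-90],0],[[0,0,-110],0]]'

```text
t: 26.85
eef_pos: [533.1, 39.9, 264.2]
tcp_rot: [3.142, -0.003, -0.0]
ft_force: [-0.2, 0.2, -0.3]
opening: 0.498
grip_force: 0.0
```

>>> jog_arm --motion '[[[0,0,0],0],[[0,0,0],0]]'

```text
t: 27.05
eef_pos: [532.7, 39.9, 261.7]
tcp_rot: [-3.142, -0.001, -0.0]
ft_force: [0.4, -0.6, -0.9]
opening: 0.499
grip_force: 0.0
```

```bash
python3 - <<'E'
from h import *
s=state(); print(s["t"],np.round(s["eef_pos"],2),s["ft_force"].round(2))
c=cam("wrist"); g=cv2.cvtColor(c["img"],cv2.COLOR_BGR2GRAY).astype(float)
p=s["eef_pos"]
for q in ([558.9,39.9,119.5],[558.9,39.9,135],[570.9,39.9,119.5],[530.9,39.9,151]):print(np.round(proj(c,q),1))
for v in range(150,290,3): print("%3d %s"%(v,"".join(" .:-=+*#%@"[min(9,int(x)//26)] for x in g[v,280:366:2])))
for n in ("top","scene"):
  T=cam(n)
  for k in ("oil","case","dish"):
    for r in cut_out(k,T)[:1]: print(n,k,round(r["p"],2),r["box"])
E
```

```text
27.05 [532.69  39.86 261.72] [ 0.37 -0.55 -0.88]
[321.7 193.3]
[321.7 196.2]
[321.6 178. ]
[321.7 238.3]
150 @@@@@@@@@@@@@@@@@@@@@@@@@@@@#*##@@@@@@@@@##
153 @@@@@@@@@@%%@@@@@@@@%++#%@@@@@%*@@@@@@@@@@@
156 @@@@@@@@@@@%*+#@@@@@@:....:=%@%*@@@@@@@@@@@
159 @@@@@@@@@@@#:.:@@@@@@=........:+@@@@@@@@@@@
162 @@@@@@@@@@=....#@@@@%***+=-:...*@@@@@@@@@@@
165 @@@@%@@@=....:=*@@@@@@@@@@%*==@@@@@@@@@@@@@
168 @@@@@@@*....=%@@@@@@@@@@@@@@@%@@@@@@@@@@@@@
171 @@@@@##...-%@@@@@@@@@@@@@@@@@@@@@@@%%@@%@@@
174 @@@@@@@%#=@@@@@@@@@@@@@@@@@@@@@@@@-.#@@**#@
177 @@@@@@@@@@@@@@@@@@@@@@@@@@@@@@@@@@-.:@@#*%@
180 @@@@@@@@@@@@@@@@@@@@@@@@@@%@@@@@@@@-.@@@*@@
183 @@@@@@@%@@@@@@@@@@%####*#@@@@@@@@@@%.%@@**#
186 @@@@@-=@@@@@@@@@%%+**####@@@@@@@@@@@-#@@@**
189 @@@@@=#@@@@@@@@%%**######%@@@@@@@@@@+%@@#**
192 @@@@@+%@@@@@@@@+**#%@@@###@@@@@@@@@@@#**@@@
195 @@@@@**@@@@@@@@+**@@@@@@###@@@@@@@@@@@@@@@@
198 @@@@@%*@@@@@@@@#++%@@@@@##%@@@@@@@@@@@@@@@@
201 @@@@@@%@@@@@@@@@%+*@@@@%*%@@@@@@@@@@@@@@@@@
204 @%@@%@@@@@@@@@@@@%%*+**%@@@@@@@@@@@%%@@@@@@
207 @@%@%##%@@@@@@@@@@@@@@@@@@@@@@@@@@@#*%@@@@@
210 @@@@@@@@@@@@@@@@@@@@@@@@@@@@@@@
[... 736 characters left out ...]
         .              ..                ..
261                                           .
264                        ...              . .
267                      ...  . .-......... .. 
270                           .......   .... ..
273                      ......................
276                       ..   ................
279                      .... .....   .........
282                     .....  ...... .........
285                    ......   .........  ....
288 .....              ........ .........   . .
top oil 0.64 [404.6, 191.7, 419.5, 212.3]
scene oil 0.73 [438.1, 253.5, 453.9, 291.1]
scene case 0.51 [290.2, 209.5, 342.8, 244.9]
scene dish 0.92 [242.9, 297.2, 279.4, 322.2]
```

```bash
python3 -c "
from cell import job_done
print(job_done())"
```

```text
the job is handed in; nothing more can be done
None
```

The tube head is seated on the white mixer's shoulder and the spring clip is snapped into the groove: the push fell from about 10 N to 3 N and I eased off at once. I handed the job in at about 27 s with the gripper clear; no verdict was returned, and the arm stayed clear of the bottle, canister and dish.

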